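# Pop open the sample port of a bench turbidity meter

## Task

The bench timer has been left lying on the sample port's hatch of the turbidity meter: without picking it up, push it sideways off the hatch, so that it lies flat on the dark tray mat beside it. Then press the ribbed pad of the hatch down once, all the way to its stop, so that the push-push latch lets go, take the finger away so that the hatch can spring up, and stay clear, watching it for two or three seconds to be sure that it stays wide open, before you finish. Do not push the hatch down again, and leave the two vials and the beaker where they stand.

Things in the scene. Friction and masses are not known exactly. Their poses are not given: they have to be found in the camera images.
- analyser: Turbidity meter, fixed: a low box 240 mm deep (x), 340 wide (y), light grey flat top at z = 88 mm, dark shell. Origin: centre of its underside on the bench; x to its rear, y to its left, z up; yaw within 0.3 rad of 0. On top, right to left: keypad with a 40 mm high display pod behind it (x > 60 mm), hatch, tray mat. A rim 5 mm high on the left, right and rear edges; in front of x = -80 mm the top slopes down.
- hatch (a joint): Port hatch, slate-blue lid, hinged at its rear edge. Rad: 0 shut and latched, negative pressed in (stop -0.065), positive open, up and rearward (stop 1.25). Its spring needs about 3.5 N at the pad. Pressed in beyond -0.045 (3.5 mm at the pad; stop at 5 mm) the push-push latch lets go: as the finger leaves, the hatch swings to 1.25 in about 1 s and stays. A second full press latches it shut again.
- hatch_hinge (a point): Middle of the hatch's hinge line, fixed: x = 30, y = -20, z = 87 mm of the meter; the line runs along the meter's y. Shut, the lid is 100 mm (x -70 to 30 mm) by 90 mm (y -65 to 25 mm), 6 mm thick, its top at z = 90 mm, 2 mm proud of the meter's top. Opening, its front edge sweeps an arc of 100 mm radius about this line.
- press_pad (a point): Centre of the ribbed pad (four light bars, 18 by 34 mm) on the hatch's upper face near its front edge, where it is pressed: on the hatch's centre line, 78 mm in front of the hinge; x = -48, y = -20, z = 90 mm of the meter when shut. It moves with the hatch.
- tray_middle (a point): Fixed point on the tray mat, x = -15, y = 98, z = 88 mm of the meter: a good place for the timer's centre. The mat is dark grey, level with the meter's top, x -68 to 108 mm, y 35 to 163 mm of the meter, left of the hatch.
- bench_timer: Digital bench timer, a flat off-white block 72 mm (x) by 66 mm (y), 21 mm high (18 mm at the edges), about 85 g, with a display and three coloured keys on top; loose, at first lying on the shut hatch, its yaw within 0.3 rad of the meter's. Origin: centre of its underside, z up. It slides with some 0.5 N and drops 2 mm from the hatch to the mat.
- vial_1: Bystander: capped white vial, diameter 25 mm, 56 mm tall, loose, standing on the bench in front of the meter, right of its middle. Origin: centre of its underside, z up.
- vial_2: Bystander: the same kind of vial, loose, standing on the rear left corner of the tray mat (about x = 86, y = 136 mm of the meter). Origin: centre of its underside, z up.
- beaker: Bystander: grey plastic beaker, 69 mm wide, 83 mm tall, loose, standing on the bench close to the right side of the meter. Origin: centre of its underside, z up.
Things that resemble listed ones, but are neither listed nor needed, are in the scene too. There is more than one size of the bench_timer; the job needs the largest.

How it is judged:
On the way, in this order (a step that is already met when the one before it is completed fails the run):
1. the timer has been pushed off the shut hatch and lies flat on the tray mat (y of bench_timer in the frame of analyser between 0.056 and 0.145 m and x of bench_timer in the frame of analyser between -0.085 and 0.085 m and height (world z) of bench_timer between 0.083 and 0.0935 m and angle between bench_timer's own z axis and vertical below 0.08 rad and linear speed of bench_timer below 0.03 m/s and value of joint hatch below 0.03 rad), for 0.2 s.
2. the hatch is pressed in until its latch lets go (value of joint hatch below -0.035 rad).
3. the hatch has sprung up and stays wide open for 1.5 s with no finger on it (value of joint hatch above 1.15 rad and contact force between hatch and anything else below 0.1 N), for 1.5 s.
At the end, for the whole second after the job is handed in: The hatch stands open beyond 1.15 rad, at rest; the timer lies flat and still on the tray mat beside the hatch (its centre at least 31 mm beyond the hatch's left edge, not beyond the edges of the mat); vials and beaker stand upright within 15 mm of where they stood (value of joint hatch above 1.15 rad and velocity of joint hatch between -0.05 and 0.05 rad/s and y of bench_timer in the frame of analyser between 0.056 and 0.145 m and x of bench_timer in the frame of analyser between -0.085 and 0.085 m and height (world z) of bench_timer between 0.083 and 0.0935 m and angle between bench_timer's own z axis and vertical below 0.08 rad and linear speed of bench_timer below 0.03 m/s and distance of each of vial_1, vial_2, beaker from where it was at the start of the episode below 0.015 m and angle between each of vial_1, vial_2, beaker's own z axis and vertical below 0.2 rad); the robot touches nothing.
It fails at once if the timer is lifted or carried (underside more than 15 mm above the hatch) (height (world z) of bench_timer above 0.105 m).
It fails at once if the timer falls off the meter or is tipped up (height (world z) of bench_timer below 0.075 m or angle between bench_timer's own z axis and vertical above 0.5 rad).
It fails at once if the hatch springs up while the timer is still on it (value of joint hatch above 0.12 rad and y of bench_timer in the frame of analyser below 0.05 m).
It fails at once if the hatch is pushed back down after it has sprung up (value of joint hatch between 0.12 and 0.9 rad and velocity of joint hatch below -0.25 rad/s).
It fails at once if a vial or the beaker is shoved or knocked over (distance of any of vial_1, vial_2, beaker from where it was at the start of the episode above 0.02 m or angle between any of vial_1, vial_2, beaker's own z axis and vertical above 0.35 rad).
It also fails if it takes over 51 s, if anything falls off the work surface, if the arm or the gripper's body presses on something with over 40 N, if the wrist force passes 120 N, or if a joint passes its speed limit or range.

## Robot

A 6-joint arm with a two-finger parallel gripper is mounted at the origin on a cart in front of the work surface, level with it; the furniture and walls round the work are solid. World frame = base frame: x ahead of the robot, y to its left, z up, the work surface at z = 0. Lengths are in m, angles in rad, forces in N, time in s.
With the tool pointing down it reaches from about 0.3 to 0.875 m from the base axis. Payload 6.4 kg.
Tool frame: the origin (TCP) lies midway between the tips of the shut fingers; the grasp point (between the pads) lies 19 mm behind it; z points along the fingers, y is the direction in which the jaws open and shut (so a half turn about z gives the same grasp; the last joint's range is limited). The gripper opens to 85 mm and grips with 20 to 120 N. Pads are 22 mm wide; open, the fingers measure 114 mm over their backs; the gripper's body (76 mm by 85 mm) begins 54 mm behind the grasp point. The pads swing forward as they close: fully open they stand 13 mm farther back than shut.
Start: joints at [-0.206, 0.181, 1.607, -0, 1.354, -0.206], TCP at [0.575, 0, 0.231] pointing down, gripper open.
Joint ranges: [-2.99, 2.99], [-0.89, 2.07], [0.3, 2.58], [-1.14, 4.28], [0, 2.63], [-3.12, 3.12]. Speed limits (rad/s): [2.57, 2.57, 3.01, 3.14, 3.14, 3.14].

## Interface

Orientations are given as a unit quaternion [w, x, y, z].
In Python, from bench import ctrl gives the robot as it stands. The module is installed in compiled form; this text tells all that it offers.
- The arm moves only by the tool arm_command, never from a script. Its argument "plan" is one flat list of numbers, 4 for each row, row after row: the shift along the tool's x, y, z in mm, then the turn about the tool's z in rad. A call has 1 to 20 rows; each row shifts and turns the commanded pose from where the row before left it, along the tool's axes as they then stand; what a row does not reach is not made up. A row lasts 1/10 s, in which the tool goes at most 50 mm and 8.59 degrees, less where a joint would pass 70% of its speed; a pose out of reach is approached as far as the arm can. A call is refused whole if a number of a shift passes 50 or a number of a turn 0.15, either way. A call with a gripper value outside its range is refused whole. "grip" is the opening, from 0 (shut) to 1 (fully open), set as the call begins (left out, the last holds). The fingers move at their own pace and stop on an object; the grip force is fixed at half the most. Time passes only in rows, so rows that do not move let the fingers close. It gives the time, the measured TCP pose, the force and the opening at its end, in the units of the state.
- ctrl.get_obs(): the state, without advancing time (a new reading comes with each control period).
- ctrl.camera(name): name is "scene" or "side" or "wrist"; returns a dict with "color" (420x560x3 uint8, red, green, blue), "camera_matrix" (3x3 intrinsics, pixels), "k1" (the pictures are not rectified: a ray, as slopes to the right and down, at radius r is drawn at 1 + k1 r^2 times it, then the intrinsics apply), "eye" and "attitude" of the camera in the world; the wrist camera has in their place "T_tool_cam" (4x4, takes a point from camera to tool coordinates, whose origin is the TCP and whose axes are the flange's). Camera axes: x right, y up, looking along -z (the intrinsics and any distortion apply to the point x, -y, -z); pixel columns grow to the right and rows downward; lengths in m; the calibration is good to about 2 mm. A picture is of the moment at which its call begins: read the wrist's pose just before it. There is no depth.
- ctrl.hand_in(): hands the job in, once; it reports no verdict.
The state is a dict: "time_s": time; "q": joint angles; "dq": joint speeds; "joint_efforts": joint torques, N m; "eef_pos": TCP position; "eef_rot": TCP orientation; "wrist_force": force on the tool from outside, world axes, zero at the start; "torque": the same for the moment, N m; "opening": opening from 0.0 (shut) to 1.0 (fully open).
Only numpy, scipy, OpenCV 4.12 (cv2) and the standard library are available. Lean on these libraries where they do the work, as an engineer would, in place of code of your own. Each camera call takes 0.05 s, during which the arm holds its last target. There are 200 camera calls.

## Working session

There is one attempt and no reset: what is moved stays moved. The work goes in short steps, Python scripts to look and compute and a tool call to move; the robot and the scene stay as the last step left them, time stands still between calls to the robot, and variables do not carry over. Pictures are saved under pics/ and viewed, about 8 in all and at most 12, crops included, and the job is handed in when it is done.

Besides the shell and the picture viewer there is one more tool, called after "Request:" in YAML: its name, and indented under it one key for each argument. arm_command: Moves the arm, as the interface text tells. Its arguments: {"type":"object","properties":{"plan":{"type":"array","items":{"type":"number"}},"grip":{"type":"number"}},"required":["plan"]}

```bash
mkdir -p pics; cat > h.py <<'E'
import numpy as np, cv2
from scipy.spatial.transform import Rotation as R
from bench import ctrl
def rot(a):
    a=np.array(a,float)
    return a if a.shape==(3,3) else R.from_quat(a[[1,2,3,0]]).as_matrix()
def cam(name):
    o=ctrl.get_obs(); c=ctrl.camera(name)
    if 'T_tool_cam' in c:
        T=np.eye(4);T[:3,:3]=rot(o['eef_rot']);T[:3,3]=o['eef_pos'];T=T@np.array(c['T_tool_cam'])
        c['E'],c['A']=T[:3,3],T[:3,:3]
    else: c['E'],c['A']=np.array(c['eye']),rot(c['attitude'])
    return c
def ray(c,uv):
    K=np.array(c['camera_matrix']); uv=np.atleast_2d(np.array(uv,float))
    d=np.array([c['k1'],0,0,0,0],float)
    n=cv2.undistortPoints(uv[:,None],K,d)[:,0]
    return np.c_[n[:,0],-n[:,1],-np.ones(len(n))]@c['A'].T
def onz(c,uv,z):
    r=ray(c,uv); return c['E']+r*((z-c['E'][2])/r[:,2])[:,None]
def proj(c,P):
    p=(np.atleast_2d(P)-c['E'])@c['A']; n=np.c_[p[:,0]/-p[:,2],-p[:,1]/-p[:,2]]
    n=n*(1+c['k1']*(n**2).sum(1))[:,None]; K=np.array(c['camera_matrix'])
    return n*[K[0,0],K[1,1]]+K[:2,2]
def save(c,f): cv2.imwrite('pics/'+f,c['color'][:,:,::-1])
E
python3 - <<'E'
from h import *
for n in('scene','wrist','side'):
    c=cam(n); save(c,n+'0.png'); print(n,c['E'].round(3),c['A'][:,2].round(2),c['k1'])
o=ctrl.get_obs();print(o['eef_pos'],o['eef_rot'],rot(o['eef_rot']).round(2),o['time_s'])
a=[cv2.imread(f'pics/{n}0.png') for n in('scene','wrist')]
E
```

```text
scene [-0.163 -0.48   0.782] [-0.6  -0.44  0.67] -0.04905729670627755
wrist [0.576 0.082 0.373] [0.   0.32 0.95] -0.0751136560851554
side [0.358 0.676 0.56 ] [-0.14  0.81  0.56] 0.017059491750604176
[5.74570833e-01 1.24315128e-04 2.30566991e-01] [-5.85355091e-04  7.07099229e-01  7.07113989e-01 -3.81311184e-04] [[-0.  1. -0.]
 [ 1.  0.  0.]
 [ 0. -0. -1.]] 0.15
```

View pics/scene0.png

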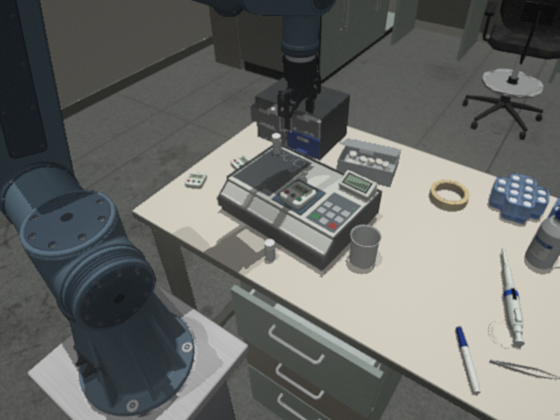

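View pics/wrist0.png

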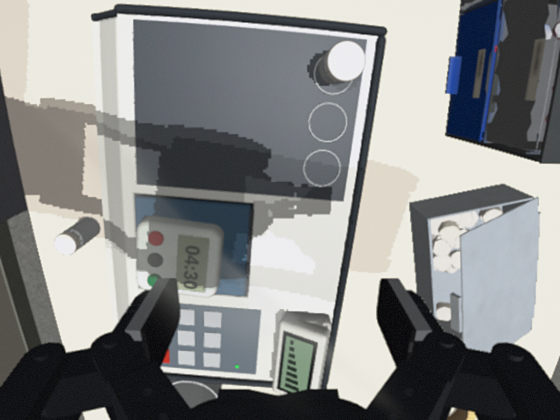

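The wrist view looks down on the meter. The large timer (180,255) lies on the slate-blue hatch (135–253, 195–300), with the dark mat above it (134–368, 20–200), vial_2 at (346,62) and vial_1 at (70,240). Things that could be taken for the timer, in the scene view: small timers on the bench at (196,181) and (240,163), and the meter's own display pod at (357,183). I choose the one on the hatch at (297,192). Next I fit the meter's pose.

```bash
python3 - <<'E'
from h import *
import pickle
c=cam('wrist'); g=cv2.cvtColor(c['color'],cv2.COLOR_RGB2GRAY)
px=np.array([[134,20],[134,185],[343,201],[135,195],[253,205],[248,297]],np.float32)
m=np.array([[-68,163],[-68,35],[108,35],[-70,25],[30,25],[30,-65]])/1000
px2=cv2.cornerSubPix(g,px[:,None].copy(),(4,4),(-1,-1),(3,30,.01))[:,0]
print((px2-px).round(1).tolist())
for q in(px,px2):
    w=onz(c,q,.088)[:,:2]
    mm=m-m.mean(0);ww=w-w.mean(0)
    a=np.arctan2((mm[:,0]*ww[:,1]-mm[:,1]*ww[:,0]).sum(),(mm*ww).sum())
    Rm=np.array([[np.cos(a),-np.sin(a)],[np.sin(a),np.cos(a)]]); t=w.mean(0)-Rm@m.mean(0)
    print('yaw',a,'t',t,'res mm',((m@Rm.T+t-w)*1000).round(1).tolist())
# timer mask: off-white
hsv=cv2.cvtColor(c['color'],cv2.COLOR_RGB2HSV)
roi=c['color'][205:300,137:240]
mask=np.zeros(g.shape,np.uint8); mask[205:305,137:235]=(g[205:305,137:235]>110)*255
mask=cv2.morphologyEx(mask,cv2.MORPH_CLOSE,np.ones((9,9)))
cs=max(cv2.findContours(mask,0,2)[0],key=cv2.contourArea); r=cv2.minAreaRect(cs); b=cv2.boxPoints(r)
w=onz(c,b,.09+.018)[:,:2]; wm=(w-t)@Rm
print('timer box',b.round().tolist(),'meter mm',(wm*1000).round(),wm.mean(0)*1000,np.linalg.norm(np.diff(w,axis=0),axis=1))
im=cv2.cvtColor(c['color'],cv2.COLOR_RGB2BGR)
cv2.drawContours(im,[b.astype(int)],0,(0,0,255),1)
def line(P,z,col): cv2.polylines(im,[proj(c,np.c_[np.array(P)/1000@Rm.T+t,np.full(len(P),z)]).round().astype(int)],True,col,1)
line([(-70,-65),(30,-65),(30,25),(-70,25)],.09,(0,255,0)); line([(-68,35),(108,35),(108,163),(-68,163)],.088,(0,255,255))
line([(-57,-37),(-39,-37),(-39,-3),(-57,-3)],.09,(255,0,255))
cv2.imwrite('pics/fit.png',cv2.resize(im[0:330,90:390],None,fx=1.8,fy=1.8))
E
```

```text
[[0.0, 0.0], [1.399999976158142, -2.0], [-0.30000001192092896, -0.30000001192092896], [-1.5, -2.4000000953674316], [-0.30000001192092896, -2.5], [-1.2999999523162842, -0.5]]
yaw -0.0819038977476667 t [ 0.5215866  -0.03212868] res mm [[-1.1, 0.2], [2.7, 0.1], [0.9, -0.2], [0.2, -0.9], [-1.1, -0.1], [-1.6, 1.0]]
yaw -0.0868862047033017 t [ 0.5211845  -0.03097867] res mm [[-0.6, 1.6], [1.1, -0.2], [0.9, 0.1], [0.9, -1.6], [-1.1, -1.4], [-1.1, 1.4]]
timer box [[137.0, 205.0], [234.0, 205.0], [234.0, 304.0], [137.0, 304.0]] meter mm [[-61.  23.]
 [ 17.  30.]
 [ 21. -62.]
 [-65. -71.]] [-21.72344807 -20.21479164] [0.07818328 0.09173831 0.08712769]
```

View pics/fit.png

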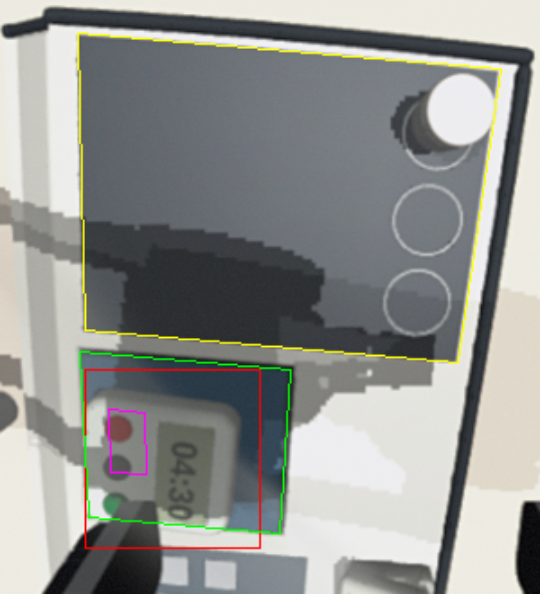

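Meter fit is good to about 2 mm: yaw −0.085, t = (0.521, −0.0315). The timer mask only filled its search window, so I measure the timer from its edges in this crop: corners near (97,390), (240,405), (232,533) and (88,522).

```bash
cat >> h.py <<'E'
yaw=-0.085; t=np.array([.5213,-.0315]); Rm=np.array([[np.cos(yaw),-np.sin(yaw)],[np.sin(yaw),np.cos(yaw)]])
def w2m(p): return (np.atleast_2d(p)[:,:2]-t)@Rm*1000
def m2w(p): return np.atleast_2d(p)/1000@Rm.T+t
def where():
    o=ctrl.get_obs(); A=rot(o['eef_rot']); x=A[:,0]
    print('t',o['time_s'],'TCP meter mm',w2m(o['eef_pos']).round(1),'z',round(o['eef_pos'][2]*1000,1),'tool x yaw rel meter y',round(np.arctan2(-x[0],x[1])-yaw,3),'F',np.round(o['wrist_force'],2),'op',o['opening'])
def delta(mx,my,z):  # shift in current tool axes, mm
    o=ctrl.get_obs(); d=np.r_[m2w([mx,my])[0],z/1000]-o['eef_pos']; print('tool shift',(rot(o['eef_rot']).T@d*1000).round(1))
E
python3 - <<'E'
from h import *
c=cam('wrist')
e=np.array([[97,390],[240,405],[232,533],[88,522]])/1.8+[90,0]
w=w2m(onz(c,e,.106)); print(w.round(1),w.mean(0))
A=ctrl.get_obs(); where(); 
o=A; d=np.r_[m2w([-20,-78])[0],.14]-o['eef_pos']; th=.085
x=np.array([-np.sin(yaw),np.cos(yaw),0]);y=np.array([np.cos(yaw),np.sin(yaw),0])
print('after turn: x',d@x*1000,'y',d@y*1000,'z',-d[2]*1000)
E
```

```text
[[-56.   12.9]
 [  9.3  11.3]
 [  7.5 -56.3]
 [-63.7 -57. ]] [-25.72508994 -22.24055554]
t 0.25 TCP meter mm [[50.6 36. ]] z 230.8 tool x yaw rel meter y 0.085 F [-0.06 -0.16 -0.39] op 0.9987286894304267
after turn: x -114.00086020561308 y -70.56528724371576 z 90.81908795829979
```

Request:
arm_command:
  plan: [0, 0, 0, 0.085, -30, -20, 10, 0, -30, -20, 10, 0, -30, -20, 10, 0, -26, -15, 10, 0, 0, 0, 10, 0, 0, 0, 0, 0, 0, 0, 0, 0]
  grip: 0.4

```text
time_s: 1.05
eef_pos: [0.4909, -0.1087, 0.1814]
eef_rot: [-0.0, 0.736, 0.677, 0.0]
wrist_force: [-0.4, -0.1, 0.0]
opening: 0.399
```

```bash
python3 - <<'E'
from h import *
c=cam('wrist'); save(c,'w1.png'); s=cam('side'); save(s,'s1.png'); where(); delta(-25,-80,96)
a=c['color'][:,:,::-1]; p=proj(s,[[*m2w([-25,-20])[0],.1]])[0].astype(int); print(p)
b=s['color'][max(0,p[1]-100):p[1]+100,max(0,p[0]-130):p[0]+130,::-1]; b=cv2.resize(b,(400,308))
a=cv2.resize(a,(400,300)); cv2.imwrite('pics/c1.png',np.hstack([a,b[:300]]))
E
```

```text
t 1.15 TCP meter mm [[-23.4 -79.4]] z 181.9 tool x yaw rel meter y 0.001 F [-0.06  0.36  0.02] op 0.4000946722086055
tool shift [-0.6 -1.7 85.9]
[277 194]
```

View pics/c1.png

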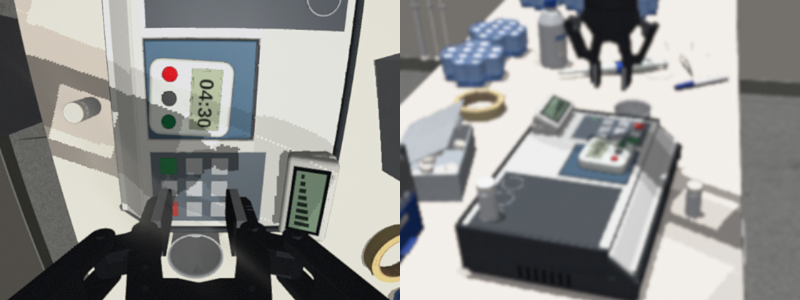

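The close view shows the large timer at about (266,136) in full-image pixels, lying on the hatch. The fingers stand to its right, over the keypad and clear of the pod. I descend, then push.

Request:
arm_command:
  plan: [0, -2, 15, 0, 0, 0, 20, 0, 0, 0, 20, 0, 0, 0, 15, 0, 0, 0, 10, 0, 0, 0, 6, 0, 0, 0, 0, 0, 0, 0, 0, 0]

```text
time_s: 1.95
eef_pos: [0.489, -0.1091, 0.0959]
eef_rot: [0.0, 0.736, 0.677, 0.0]
wrist_force: [-1.1, -0.5, 0.2]
opening: 0.397
```

```bash
python3 - <<'E'
from h import *
c=cam('wrist'); where()
im=c['color'][:,:,::-1]; cv2.imwrite('pics/w2.png',im)
E
```

```text
t 2.0 TCP meter mm [[-25.5 -80.2]] z 96.1 tool x yaw rel meter y 0.0 F [ 0.11 -0.33  0.17] op 0.39951191207695114
```

View pics/w2.png

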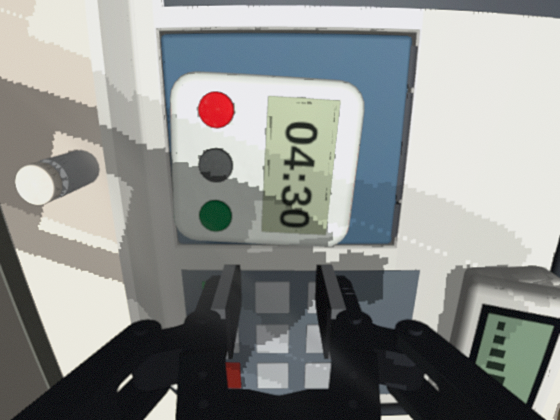

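Request:
arm_command:
  plan: [5, -3, 0, 0, 5, 0, 0, 0, 4, 0, 0, 0, 5, 0, 0, 0, 6, 0, 0, 0, 6, 0, 0, 0, 6, 0, 0, 0, 6, 0, 0, 0, 6, 0, 0, 0, 6, 0, 0, 0, 6, 0, 0, 0, 6, 0, 0, 0, 6, 0, 0, 0, 4, 0, 0, 0, 2, 0, 0, 0, 0, 0, 0, 0]

```text
time_s: 3.6
eef_pos: [0.492, -0.0296, 0.0951]
eef_rot: [-0.0, 0.736, 0.677, -0.0]
wrist_force: [0.2, -0.1, -0.3]
opening: 0.404
```

```bash
python3 - <<'E'
from h import *
c=cam('wrist'); where()
im=c['color'][:,:,::-1]; cv2.imwrite('pics/w3.png',im)
E
```

```text
t 3.65 TCP meter mm [[-29.2  -0.8]] z 95.2 tool x yaw rel meter y 0.0 F [-1.01 -0.13  0.11] op 0.40185362232584754
```

View pics/w3.png

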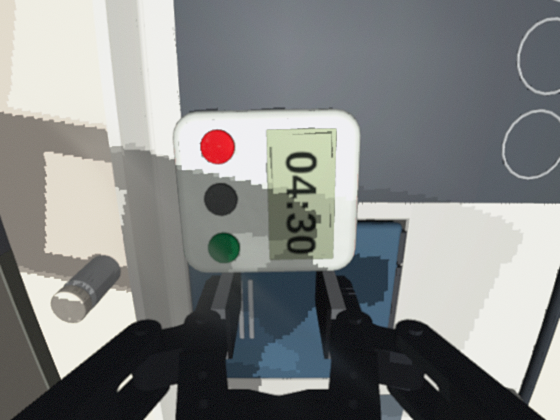

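The timer moved straight and square, centred at about (267,190), and is now riding over the hatch's left edge onto the mat. About 55 mm of push remains.

Request:
arm_command:
  plan: [4, 0, 0, 0, 5, 0, 0, 0, 5, 0, 0, 0, 5, 0, 0, 0, 5, 0, 0, 0, 5, 0, 0, 0, 5, 0, 0, 0, 5, 0, 0, 0, 5, 0, 0, 0, 5, 0, 0, 0, 3, 0, 0, 0, 2, 0, 0, 0, 1, 0, 0, 0, 0, 0, 0, 0, -5, 0, 0, 0, -10, 0, 0, 0]

```text
time_s: 5.25
eef_pos: [0.4955, 0.0096, 0.0953]
eef_rot: [-0.0, 0.736, 0.677, 0.0]
wrist_force: [0.0, -0.0, 0.5]
opening: 0.403
```

Request:
arm_command:
  plan: [0, 0, -20, 0, 0, 0, -20, 0, 0, 0, -10, 0, 0, 0, 0, 0, 0, 0, 0, 0]
  grip: 0

```text
time_s: 5.75
eef_pos: [0.4953, 0.0095, 0.1448]
eef_rot: [-0.0, 0.737, 0.676, -0.0]
wrist_force: [0.8, 0.3, 0.7]
opening: -0.001
```

```bash
python3 - <<'E'
from h import *
c=cam('wrist'); where(); delta(-48,-20,120)
im=c['color'][:,:,::-1].copy()
for P,z in(([(-70,-65),(30,-65),(30,25),(-70,25)],.09),([(-68,35),(108,35),(108,163),(-68,163)],.088),([(-57,-37),(-39,-37),(-39,-3),(-57,-3)],.09)):
    cv2.polylines(im,[proj(c,np.c_[m2w(P),np.full(4,z)]).round().astype(int)],True,(0,255,255),1)
cv2.imwrite('pics/w4.png',im)
E
```

```text
t 5.8 TCP meter mm [[-29.8  38.8]] z 144.4 tool x yaw rel meter y -0.0 F [-0.12  0.38 -0.36] op -0.0006523985698967669
tool shift [-58.8 -18.2  24.4]
```

View pics/w4.png

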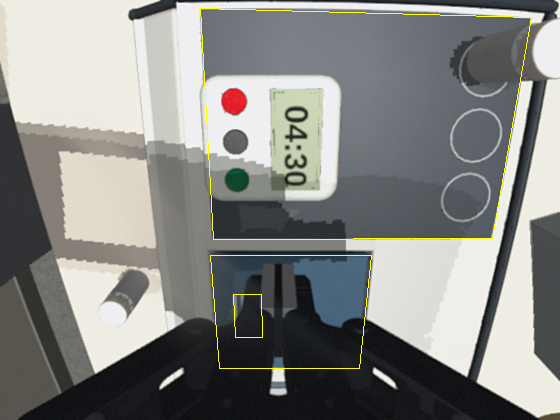

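The timer lies square on the mat, centred at about (271,137), roughly meter (−29, 96). The drawn hatch and mat outlines match the picture. The shut fingers stand over the hatch, so I move above the pad and down to just over it.

Request:
arm_command:
  plan: [-20, -6, 0, 0, -20, -7, 0, 0, -19, -7, 5, 0, 0, 0, 15, 0, 0, 0, 15, 0, 0, 0, 9, 0, 0, 0, 3, 0, 0, 0, 0, 0, 0, 0, 0, 0]

```text
time_s: 6.7
eef_pos: [0.471, -0.0472, 0.0986]
eef_rot: [0.0, 0.736, 0.677, 0.0]
wrist_force: [0.7, -0.0, 0.7]
opening: -0.0
```

```bash
python3 - <<'E'
from h import *
where(); delta(-49,-20,90)
c=cam('wrist'); cv2.imwrite('pics/w5.png',c['color'][:,:,::-1])
E
```

```text
t 6.7 TCP meter mm [[-48.8 -20. ]] z 98.6 tool x yaw rel meter y 0.0 F [ 0.73 -0.    0.66] op -8.397161564160825e-05
tool shift [-0.  -0.2  8.6]
```

View pics/w5.png

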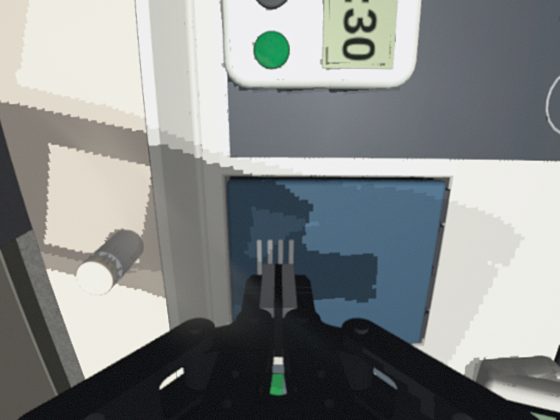

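The shut fingertips stand on the line of the ribbed bars (257–294, 240–262). The timer is well clear. I press now.

Request:
arm_command:
  plan: [0, 0, 4, 0, 0, 0, 4, 0, 0, 0, 1.5, 0, 0, 0, 1.5, 0, 0, 0, 1, 0, 0, 0, 1, 0, 0, 0, 0, 0]

```text
time_s: 7.45
eef_pos: [0.4709, -0.0473, 0.0854]
eef_rot: [0.0, 0.737, 0.676, 0.0]
wrist_force: [1.0, 0.7, 4.2]
opening: -0.001
```

Request:
arm_command:
  plan: [0, 0, 0.7, 0, 0, 0, 0.5, 0, 0, 0, 0, 0]

```text
time_s: 7.75
eef_pos: [0.4711, -0.0474, 0.085]
eef_rot: [0.0, 0.736, 0.676, 0.0]
wrist_force: [-2.6, 2.1, 10.9]
opening: 0.0
```

The force rose from 4 to 11 N at z = 85 mm, so the hatch is on its stop. I retreat up and toward the robot.

Request:
arm_command:
  plan: [0, 0, -20, 0, 0, -25, -35, 0, 0, -35, -35, 0, 0, -35, -30, 0, 0, -20, -10, 0, 0, 0, 0, 0, 0, 0, 0, 0, 0, 0, 0, 0, 0, 0, 0, 0, 0, 0, 0, 0, 0, 0, 0, 0, 0, 0, 0, 0, 0, 0, 0, 0, 0, 0, 0, 0, 0, 0, 0, 0, 0, 0, 0, 0]

```text
time_s: 9.35
eef_pos: [0.356, -0.0375, 0.2141]
eef_rot: [0.0, 0.737, 0.676, 0.0]
wrist_force: [-0.0, 0.3, 0.1]
opening: 0.001
```

Request:
arm_command:
  plan: [0, 0, 0, 0, 0, 0, 0, 0, 0, 0, 0, 0, 0, 0, 0, 0, 0, 0, 0, 0, 0, 0, 0, 0, 0, 0, 0, 0, 0, 0, 0, 0, 0, 0, 0, 0, 0, 0, 0, 0, 0, 0, 0, 0, 0, 0, 0, 0, 0, 0, 0, 0, 0, 0, 0, 0, 0, 0, 0, 0, 0, 0, 0, 0, 0, 0, 0, 0, 0, 0, 0, 0, 0, 0, 0, 0, 0, 0, 0, 0]

```text
time_s: 11.35
eef_pos: [0.356, -0.0375, 0.2141]
eef_rot: [0.0, 0.737, 0.676, -0.0]
wrist_force: [-0.1, 0.7, 0.4]
opening: -0.002
```

```bash
python3 - <<'E'
from h import *
where(); s=cam('side'); c=cam('scene'); w=cam('wrist')
b=cv2.resize(s['color'][90:300,140:420,::-1],(400,300)); a=cv2.resize(w['color'][:,:,::-1],(400,300))
d=cv2.resize(c['color'][130:280,190:390,::-1],(400,300))
a2=np.zeros_like(a)
# predicted open-lid edge and timer outline in the side view
im=s['color'][:,:,::-1].copy()
f=lambda q:np.array([[*m2w([30-100*np.cos(q),y])[0],.087+.1*np.sin(q)] for y in(-65,25)])
print('front edge at 1.25: side',proj(s,f(1.25)).round(),'scene',proj(c,f(1.25)).round())
cv2.imwrite('pics/end.png',np.vstack([np.hstack([a,b]),np.hstack([d,a2])]))
E
```

```text
t 11.35 TCP meter mm [[-164.2  -20. ]] z 214.1 tool x yaw rel meter y 0.0 F [-0.11  0.7   0.39] op -0.0017994848783395708
front edge at 1.25: side [[272. 152.]
 [260. 170.]] scene [[320. 168.]
 [289. 154.]]
```

View pics/end.png

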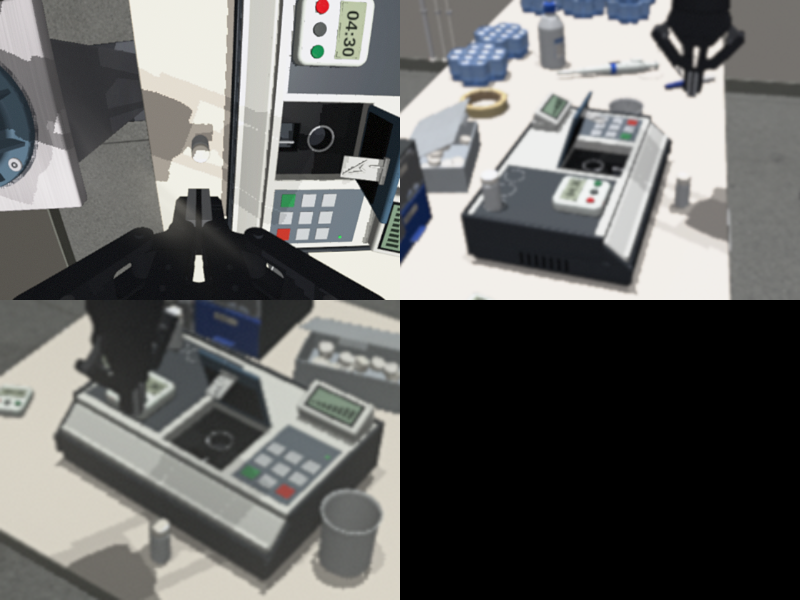

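The hatch stands wide open: its front edge at side-crop (588,92) agrees with the (589,89) predicted for 1.25 rad. The timer lies flat on the mat, and the vials and beaker are upright. I wait one more second, then hand in.

Request:
arm_command:
  plan: [0, 0, 0, 0, 0, 0, 0, 0, 0, 0, 0, 0, 0, 0, 0, 0, 0, 0, 0, 0, 0, 0, 0, 0, 0, 0, 0, 0, 0, 0, 0, 0, 0, 0, 0, 0, 0, 0, 0, 0]

```text
time_s: 12.5
eef_pos: [0.356, -0.0375, 0.2141]
eef_rot: [-0.0, 0.737, 0.676, -0.0]
wrist_force: [0.4, 0.0, -0.5]
opening: -0.0
```

```bash
python3 - <<'E'
from h import *
old=cv2.imread('pics/s1.png')
s=cam('side'); save(s,'s2.png')
print(ctrl.hand_in())
E
```

```text
the job is handed in; nothing more can be done
None
```

The job is done and handed in at about 12.5 s, with no verdict reported. I pushed the large timer straight sideways off the shut hatch with two half-open fingers, and it ended on the mat near meter (−29, 96) mm. Then I pressed the ribbed pad once to its stop: the force rose from 4 to 11 N at z = 85 mm. I pulled the finger away up and toward the robot, and stayed clear for over 4 s.

**Last checks:** about 3.5 s after the release, the pictures showed the hatch wide open, its front edge within a few pixels of where 1.25 rad should put it. The timer lay flat on the mat, the vials and beaker stood upright, and the arm touched nothing. I judged the vials and beaker by eye and did not measure how far they might have moved. I took one more side picture just before handing in but did not view it.

**One check that failed:** my first automatic timer outline only filled its search window, so I measured the timer from its edges in the picture instead.

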